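Flex the pliers: seized to repair, free to stock

TASK

Flex each of the three pairs of pliers by squeezing its handles together. Lay those that move freely, closed, in the stock tray (the deeper one with the bar handle), and lay the seized ones, which will not close, in the repair tray (the shallow pan with the oil can). Leave the other things on the bench where they are.

Things in the scene. Friction and masses are not known exactly. Their poses are not given: they have to be found in the camera images.
- pliers_a: combination pliers with blunt 45 mm jaws, 140 mm long, 14 mm thick, 0.3 kg, lying flat with handles spread; steel head, dark sleeved handles, an 8 mm stop bar between them to 52 mm behind the pivot. Origin: underside, at the pivot (boss 25 mm across). x along the jaws (tips 45 mm ahead of the pivot, handle ends 95 mm behind), midway between the handles as found; z up; turns with the +y handle's half. Seized or free: unseen, drawn anew for each.
- pliers_a_h0 (a point): +y handle's grip, 55 mm behind the pivot, centre of the bar (10 mm wide, 14 high, straight from 26 to 95 mm behind the pivot). h0 to h1: about 43 mm as found, 22 closed; over the outsides 10 mm more. If free, it closes fully under about 12 N on each handle here and stays so; if seized, it springs under 5 mm at 45 N (15 at 120 N) and back.
- pliers_a_h1 (a point): -y handle's grip, 55 mm behind the pivot, centre of the bar (10 mm wide, 14 high, straight from 26 to 95 mm behind the pivot). h0 to h1: about 43 mm as found, 22 closed; over the outsides 10 mm more. If free, it closes fully under about 12 N on each handle here and stays so; if seized, it springs under 5 mm at 45 N (15 at 120 N) and back.
- pliers_b: needle-nose pliers with slim 60 mm jaws, 155 mm long, 14 mm thick, 0.3 kg, lying flat with handles spread; steel head, dark sleeved handles, an 8 mm stop bar between them to 52 mm behind the pivot. Origin: underside, at the pivot (boss 25 mm across). x along the jaws (tips 60 mm ahead of the pivot, handle ends 95 mm behind), midway between the handles as found; z up; turns with the +y handle's half. Seized or free: unseen, drawn anew for each.
- pliers_b_h0 (a point): +y handle's grip, 55 mm behind the pivot, centre of the bar (10 mm wide, 14 high, straight from 26 to 95 mm behind the pivot). h0 to h1: about 40 mm as found, 22 closed; over the outsides 10 mm more. If free, it closes fully under about 12 N on each handle here and stays so; if seized, it springs under 5 mm at 45 N (15 at 120 N) and back.
- pliers_b_h1 (a point): -y handle's grip, 55 mm behind the pivot, centre of the bar (10 mm wide, 14 high, straight from 26 to 95 mm behind the pivot). h0 to h1: about 40 mm as found, 22 closed; over the outsides 10 mm more. If free, it closes fully under about 12 N on each handle here and stays so; if seized, it springs under 5 mm at 45 N (15 at 120 N) and back.
- pliers_c: side cutters with short broad 30 mm jaws, 125 mm long, 14 mm thick, 0.3 kg, lying flat with handles spread; steel head, dark sleeved handles, an 8 mm stop bar between them to 52 mm behind the pivot. Origin: underside, at the pivot (boss 25 mm across). x along the jaws (tips 30 mm ahead of the pivot, handle ends 95 mm behind), midway between the handles as found; z up; turns with the +y handle's half. Seized or free: unseen, drawn anew for each.
- pliers_c_h0 (a point): +y handle's grip, 55 mm behind the pivot, centre of the bar (10 mm wide, 14 high, straight from 26 to 95 mm behind the pivot). h0 to h1: about 41 mm as found, 22 closed; over the outsides 10 mm more. If free, it closes fully under about 12 N on each handle here and stays so; if seized, it springs under 5 mm at 45 N (15 at 120 N) and back.
- pliers_c_h1 (a point): -y handle's grip, 55 mm behind the pivot, centre of the bar (10 mm wide, 14 high, straight from 26 to 95 mm behind the pivot). h0 to h1: about 41 mm as found, 22 closed; over the outsides 10 mm more. If free, it closes fully under about 12 N on each handle here and stays so; if seized, it springs under 5 mm at 45 N (15 at 120 N) and back.
- repair_in (a point): Repair tray: shallow bare steel pan, walls 4 mm thick, 22 high, floor 4; an oil can with a thin spout (54 mm across, 150 tall) stands on a lug beyond its +x end, 178 mm from the centre. 280 x 220 mm (x, y). Point: centre of the inner floor, z up. Fixed; the trays lie left and right of the pliers, either way round.
- stock_in (a point): Stock tray: deeper grey tray with a rubber mat, walls 5 mm thick, 35 high, floor 5; a steel bar handle beyond its +x end. 280 x 220 mm (x, y). Point: centre of the inner floor, z up. Fixed; the trays lie left and right of the pliers, either way round.
- socket_a: Bystander, to be left alone: socket, 26 mm across, 38 mm tall, standing between the pliers' heads; origin at the centre of its underside.
- socket_b: Bystander, to be left alone: socket, 22 mm across, 30 mm tall, standing between the pliers' heads; origin at the centre of its underside.
- bolt: Bystander, to be left alone: M12 bolt standing on its head, 44 mm tall, head 22 mm across; origin under the head.
- bearing: Bystander, to be left alone: ball bearing ring, 42 mm across, 13 mm tall; origin at the centre of its underside.
- spanner: Bystander, to be left alone: spanner lying roughly across the far part of the bench; origin under its middle.
- driver: Bystander, to be left alone: screwdriver lying roughly across the far part of the bench; origin under its middle.
- sparkplug: Bystander, to be left alone: spark plug standing on its foot, 64 mm tall, 22 mm across; origin at the centre of its underside.

How it is judged (in metres and radians):
At the end, for the whole second after the job is handed in: Free pliers lie closed (handle points under 29 mm apart; 22 is fully closed) in the stock tray, seized ones in the repair tray: pivot and both handle points within the walls and under 45 mm above the tray floor, flat to within 0.3 rad, at rest (((x of pliers_a_key_c0 in the frame of pliers_a below -0.026 m and x of pliers_a in the frame of repair_in between -0.135 and 0.135 m and y of pliers_a in the frame of repair_in between -0.105 and 0.105 m and z of each of pliers_a, pliers_a_h0, pliers_a_h1 in the frame of repair_in below 0.045 m and x of pliers_a_h0 in the frame of repair_in between -0.135 and 0.135 m and y of pliers_a_h0 in the frame of repair_in between -0.105 and 0.105 m and x of pliers_a_h1 in the frame of repair_in between -0.135 and 0.135 m and y of pliers_a_h1 in the frame of repair_in between -0.105 and 0.105 m) or (not (x of pliers_a_key_c0 in the frame of pliers_a below -0.026 m) and distance between pliers_a_h0 and pliers_a_h1 below 0.029 m and x of pliers_a in the frame of stock_in between -0.135 and 0.135 m and y of pliers_a in the frame of stock_in between -0.105 and 0.105 m and z of each of pliers_a, pliers_a_h0, pliers_a_h1 in the frame of stock_in below 0.045 m and x of pliers_a_h0 in the frame of stock_in between -0.135 and 0.135 m and y of pliers_a_h0 in the frame of stock_in between -0.105 and 0.105 m and x of pliers_a_h1 in the frame of stock_in between -0.135 and 0.135 m and y of pliers_a_h1 in the frame of stock_in between -0.105 and 0.105 m)) and angle between each of pliers_a, pliers_b, pliers_c's own z axis and vertical below 0.3 rad and linear speed of each of pliers_a, pliers_b, pliers_c below 0.02 m/s and ((x of pliers_b_key_c0 in the frame of pliers_b below -0.026 m and x of pliers_b in the frame of repair_in between -0.135 and 0.135 m and y of pliers_b in the frame of repair_in between -0.105 and 0.105 m and z of each of pliers_b, pliers_b_h0, pliers_b_h1 in the frame of repair_in below 0.045 m and x of pliers_b_h0 in the frame of repair_in between -0.135 and 0.135 m and y of pliers_b_h0 in the frame of repair_in between -0.105 and 0.105 m and x of pliers_b_h1 in the frame of repair_in between -0.135 and 0.135 m and y of pliers_b_h1 in the frame of repair_in between -0.105 and 0.105 m) or (not (x of pliers_b_key_c0 in the frame of pliers_b below -0.026 m) and distance between pliers_b_h0 and pliers_b_h1 below 0.029 m and x of pliers_b in the frame of stock_in between -0.135 and 0.135 m and y of pliers_b in the frame of stock_in between -0.105 and 0.105 m and z of each of pliers_b, pliers_b_h0, pliers_b_h1 in the frame of stock_in below 0.045 m and x of pliers_b_h0 in the frame of stock_in between -0.135 and 0.135 m and y of pliers_b_h0 in the frame of stock_in between -0.105 and 0.105 m and x of pliers_b_h1 in the frame of stock_in between -0.135 and 0.135 m and y of pliers_b_h1 in the frame of stock_in between -0.105 and 0.105 m)) and ((x of pliers_c_key_c0 in the frame of pliers_c below -0.026 m and x of pliers_c in the frame of repair_in between -0.135 and 0.135 m and y of pliers_c in the frame of repair_in between -0.105 and 0.105 m and z of each of pliers_c, pliers_c_h0, pliers_c_h1 in the frame of repair_in below 0.045 m and x of pliers_c_h0 in the frame of repair_in between -0.135 and 0.135 m and y of pliers_c_h0 in the frame of repair_in between -0.105 and 0.105 m and x of pliers_c_h1 in the frame of repair_in between -0.135 and 0.135 m and y of pliers_c_h1 in the frame of repair_in between -0.105 and 0.105 m) or (not (x of pliers_c_key_c0 in the frame of pliers_c below -0.026 m) and distance between pliers_c_h0 and pliers_c_h1 below 0.029 m and x of pliers_c in the frame of stock_in between -0.135 and 0.135 m and y of pliers_c in the frame of stock_in between -0.105 and 0.105 m and z of each of pliers_c, pliers_c_h0, pliers_c_h1 in the frame of stock_in below 0.045 m and x of pliers_c_h0 in the frame of stock_in between -0.135 and 0.135 m and y of pliers_c_h0 in the frame of stock_in between -0.105 and 0.105 m and x of pliers_c_h1 in the frame of stock_in between -0.135 and 0.135 m and y of pliers_c_h1 in the frame of stock_in between -0.105 and 0.105 m))); the robot touches nothing.
It fails at once if a bystander (socket, bolt, bearing, spanner, screwdriver or spark plug) was moved more than 30 mm (distance of any of socket_a, socket_b, bolt, bearing, spanner, driver, sparkplug from where it was at the start of the episode above 0.03 m).
It also fails if it takes over 67 s, if anything falls off the work surface, if the arm or the gripper's body presses on something with over 40 N, if the wrist force passes 120 N, or if a joint passes its speed limit or range.

ROBOT

A 6-joint arm with a two-finger parallel gripper is mounted at the origin on the work surface. World frame = base frame: x ahead of the robot, y to its left, z up, the work surface at z = 0. Lengths are in m, angles in degrees, forces in N, time in s.
With the tool pointing down it reaches from about 0.3 to 0.85 m from the base axis. Payload 5.4 kg.
Tool frame: the origin (TCP) lies midway between the tips of the shut fingers; the grasp point (between the pads) lies 19 mm behind it (env.grip_depth is the z of the grasp point in the tool frame, in m); z points along the fingers, y is the line along which they close (so a half turn about z gives the same grasp; the last joint's range is limited). The gripper opens to 85 mm and grips with 20 to 120 N. Pads are 22 mm wide; open, the fingers measure 114 mm over their backs; the gripper's body (76 mm by 85 mm) begins 54 mm behind the grasp point. The pads swing forward as they close: fully open they stand 13 mm farther back than shut.
Start: joints at [63.593, 9.076, 91.501, -0, 79.423, -12.038], TCP at [0.143, 0.557, 0.231] pointing down, gripper open.
Joint ranges: [-166.64, 166.64], [-54.1, 131.32], [10.49, 154.53], [-73.88, 253.88], [9.74, 151.15], [-171.62, 171.62]. Speed limits (degrees/s): [147.25, 147.25, 180, 180, 180, 180].

INTERFACE

Orientations are given as a 3x3 rotation matrix whose columns are the frame's x, y, z axes.
In Python, from rig import observe, imaging, env gives the robot as it stands.
- The arm moves only by the tool carry_out, never from a script. Its argument "commands" is a list of rows, each a list of 4 numbers: the shift along the tool's x, y, z in m, then the turn about the tool's z in degrees. A call has exactly 10 rows; each row is the pose to reach, as a shift and turn from the pose commanded when the call began, along the tool's axes at that moment; what a row does not reach only later rows make up. A row lasts 1/10 s, in which the tool goes at most 50 mm and 8.59 degrees, less where a joint would pass 70% of its speed; a pose out of reach is approached as far as the arm can. A call with a gripper value outside its range is refused whole. "gripper" is the opening, from -1 (shut) to 1 (fully open), so that 0 is half open, set as the call begins (left out, the last holds). The fingers move at their own pace and stop on an object; "newtons" is the grip in N (left out, the last holds). Time passes only in rows, so rows that repeat a pose let the fingers close, or fill a call up. It gives the time, the measured TCP pose, the force, the opening and the grip force at its end, in the units of the state.
- observe(): the state, without advancing time (a new reading comes with each control period).
- imaging.grab_frame(name): name is "scene" or "side" or "wrist"; returns a dict with "color" (384x512x3 uint8, red, green, blue), "K" (3x3 intrinsics, pixels), "R" (3x3) and "t" (3): a world point X has camera coordinates R X + t. Camera axes: x right, y down, z forward; pixel columns grow to the right and rows downward; lengths in m; the calibration is good to about 2 mm. A picture is of the moment at which its call begins. There is no depth.
- env.job_done(): hands the job in; it is judged then, once.
The state is a dict: "time_s": time; "joint_pos": joint angles; "qvel": joint speeds; "effort": joint torques, N m; "position": TCP position; "orientation": TCP orientation; "ft_force": force on the tool from outside, world axes, zero at the start; "torque": the same for the moment, N m; "finger_gap": finger opening in m; "grip_force": force on a finger pad.
Only numpy, scipy, OpenCV 4.12 (cv2) and the standard library are available. Lean on these libraries where they do the work, as an engineer would, in place of code of your own. Each camera call takes 0.05 s, during which the arm holds its last target. There are 200 camera calls.

## Working session

There is one attempt and no reset: what is moved stays moved. The work goes in short steps, Python scripts to look and compute and a tool call to move; the robot and the scene stay as the last step left them, time stands still between calls to the robot, and variables do not carry over. Pictures are saved under pics/ and viewed, at most 10 in all, crops included, and the job is handed in when it is done.

Besides the shell and the picture viewer there is one more tool, called after "Call:" by a JSON object that holds its "name" and its "arguments", one argument or row to a line. carry_out: Moves the arm, as the interface text tells. Its arguments: {"type":"object","properties":{"commands":{"type":"array"},"gripper":{"type":"number"},"newtons":{"type":"number"}},"required":["commands"]}

```bash
mkdir -p pics
python3 - <<'E'
from rig import observe, imaging, env
import cv2, numpy as np, pickle
print(observe()); print(env.grip_depth)
d={n:imaging.grab_frame(n) for n in ["scene","side"]}
pickle.dump(d,open("f0.pkl","wb"))
for n in d:
    cv2.imwrite(f"pics/{n}0.png",cv2.resize(d[n]["color"][:,:,::-1],(800,600),interpolation=cv2.INTER_CUBIC))
    print(n,d[n]["K"],d[n]["R"],-d[n]["R"].T@d[n]["t"])
E
```

```text
{'time_s': 0.0, 'joint_pos': array([ 6.35922559e+01,  9.11376806e+00,  9.15732471e+01, -2.14603180e-03,
        7.94220938e+01, -1.20411565e+01]), 'qvel': array([ 0.02677224,  0.03194491,  0.02675369,  0.15644951, -0.03530245,
        0.01318049]), 'effort': array([ 2.15465893e-04, -3.95976627e+01, -3.31438851e+01, -1.16094952e-04,
        8.07856297e-03,  2.93262963e-05]), 'position': array([0.14246033, 0.55644769, 0.23029655]), 'orientation': array([[-9.68729589e-01,  2.48117554e-01, -8.13976701e-04],
       [ 2.48118626e-01,  9.68728126e-01, -1.72197335e-03],
       [ 3.61270309e-04, -1.87008931e-03, -9.99998186e-01]]), 'ft_force': array([-0.16667321,  0.26626576, -0.81227874]), 'torque': array([ 2.09170464e-03, -1.39992473e-02, -3.07472254e-05]), 'grip_force': 0.0, 'finger_gap': 0.08539761161496244}
-0.0187
scene [[466.35166908   0.         246.04076847]
 [  0.         466.35166908 192.62774953]
 [  0.           0.           1.        ]] [[ 0.87377871  0.48630342  0.00444369]
 [ 0.37917756 -0.67551899 -0.63237526]
 [-0.30452446  0.55424099 -0.77464946]] [ 0.90262954 -0.56733591  0.8396644 ]
side [[364.64263499   0.         253.14139479]
 [  0.         364.64263499 188.63742706]
 [  0.           0.           1.        ]] [[-0.91200741 -0.40975968 -0.01842535]
 [-0.30358905  0.70454536 -0.64144331]
 [ 0.2758191  -0.57940732 -0.76694914]] [0.3661386  0.44585121 0.63159801]
```

View pics/scene0.png

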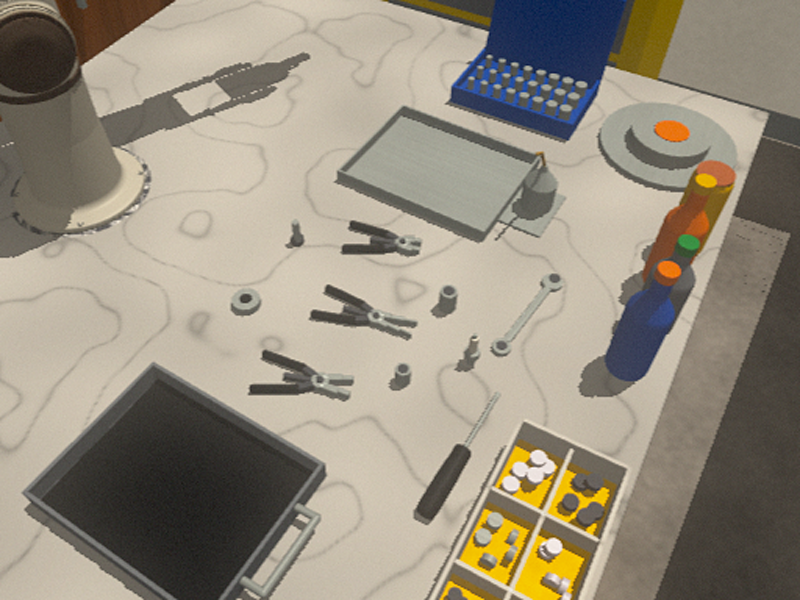

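The scene view shows the repair tray at upper centre (+y side) and the stock tray at lower left. The pliers lie between them: c near (385,240), b near (370,312) and a near (310,378). All three have their handles towards the robot.

```bash
cat > h.py <<'E'
import cv2, numpy as np
def ray(f,uv,z):
    K,R,t=f["K"],f["R"],f["t"]; c=-R.T@t
    d=R.T@np.linalg.inv(K)@np.array([uv[0],uv[1],1.]); return c+d*(z-c[2])/d[2]
def proj(f,X):
    p=f["K"]@(f["R"]@np.asarray(X)+f["t"]); return p[:2]/p[2]
E
python3 - <<'E'
import pickle; from h import *
d=pickle.load(open("f0.pkl","rb")); f=d["scene"]
c=f["color"][130:260,150:310]; cv2.imwrite("pics/crop0.png",cv2.resize(c[:,:,::-1],None,fx=4.6,fy=4.6,interpolation=cv2.INTER_CUBIC))
S=512/800
for n,uv in dict(c_piv=(405,241),c_h0=(352,226),c_h1=(345,247),b_piv=(376,317),b_h0=(329,291),b_h1=(313,316),a_piv=(320,380),a_h0=(266,356),a_h1=(251,389)).items():
    print(n,ray(f,np.array(uv)*S,.014).round(3))
for n,uv in dict(r1=(405,109),r2=(541,155),r3=(487,236),r4=(339,177)).items(): print(n,ray(f,np.array(uv)*S,.022).round(3))
for n,uv in dict(s1=(155,366),s2=(325,467),s4=(27,493)).items(): print(n,ray(f,np.array(uv)*S,.035).round(3))
for n,uv in dict(bear=(246,308),bolt=(296,245),sock=(447,307),sock2=(402,385),spark=(472,366)).items(): print(n,ray(f,np.array(uv)*S,0).round(3))
E
```

```text
c_piv [0.547 0.145 0.014]
c_h0 [0.458 0.133 0.014]
c_h1 [0.472 0.088 0.014]
b_piv [ 0.582 -0.008  0.014]
b_h0 [ 0.497 -0.     0.014]
b_h1 [ 0.502 -0.051  0.014]
a_piv [ 0.569 -0.139  0.014]
a_h0 [ 0.483 -0.142  0.014]
a_h1 [ 0.497 -0.196  0.014]
r1 [0.392 0.436 0.022]
r2 [0.659 0.436 0.022]
r3 [0.657 0.211 0.022]
r4 [0.384 0.215 0.022]
s1 [ 0.375 -0.238  0.035]
s2 [ 0.649 -0.252  0.035]
s4 [ 0.363 -0.45   0.035]
bear [ 0.401 -0.078  0.   ]
bolt [0.395 0.065 0.   ]
sock [0.659 0.069 0.   ]
sock2 [ 0.665 -0.084  0.   ]
spark [ 0.735 -0.009  0.   ]
```

View pics/crop0.png

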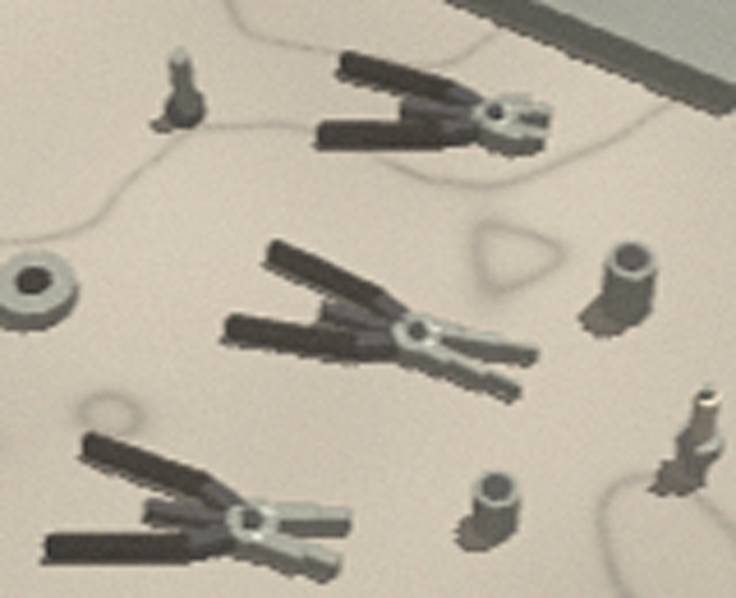

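The crop shows the three pivot bosses at about (495,112), (417,330) and (252,519). Handle ends are at (345,63)/(320,133), (272,250)/(230,325) and (88,442)/(48,545).

```bash
cat >> h.py <<'E'
def move(st,target,xang,z):
    """shift in tool axes and turn (deg) so tool x line lies at world angle xang"""
    p,R=st["position"],st["orientation"]
    s=R.T@(np.array([*target,z])-p)
    cur=np.degrees(np.arctan2(R[1,0],R[0,0]))
    dw=(xang-cur+90)%180-90
    return s.round(4), round(-dw,1)
E
python3 - <<'E'
import pickle; from h import *; from rig import observe
f=pickle.load(open("f0.pkl","rb"))["scene"]; st=observe()
P=dict(c=[(495,112),(345,63),(320,133)],b=[(417,330),(272,250),(230,325)],a=[(252,519),(88,442),(48,545)])
for n,q in P.items():
    w=[ray(f,np.array(u)/4.6+[150,130],.014)[:2] for u in q]
    m=(w[1]+w[2])/2; v=w[0]-m; L=np.linalg.norm(v); v/=L; g=w[0]-.055*v
    ang=np.degrees(np.arctan2(v[1],v[0]))
    print(n,"piv",w[0].round(3),"L",L.round(3),"ang",ang.round(1),"grip",g.round(3),np.linalg.norm(w[1]-w[2]).round(3),move(st,g,ang,.23))
E
```

```text
c piv [0.544 0.143] L 0.087 ang 22.3 grip [0.493 0.122] 0.054 (array([-0.4473, -0.3337,  0.0008]), np.float64(-36.6))
b piv [ 0.58  -0.006] L 0.087 ang 11.1 grip [ 0.526 -0.016] 0.051 (array([-0.514 , -0.4595,  0.001 ]), np.float64(-25.4))
a piv [ 0.569 -0.138] L 0.087 ang 19.7 grip [ 0.517 -0.156] 0.058 (array([-0.5396, -0.5977,  0.0012]), np.float64(-34.0))
```

Call:
{"name": "carry_out", "arguments": {
  "commands": [
    [-0.447,-0.334,0,-36.6],
    [-0.447,-0.334,0,-36.6],
    [-0.447,-0.334,0,-36.6],
    [-0.447,-0.334,0,-36.6],
    [-0.447,-0.334,0,-36.6],
    [-0.447,-0.334,0,-36.6],
    [-0.447,-0.334,0,-36.6],
    [-0.447,-0.334,0,-36.6],
    [-0.447,-0.334,0,-36.6],
    [-0.447,-0.334,0,-36.6]
  ],
  "gripper": 1,
  "newtons": 50
}}

```text
time_s: 1.1
position: [0.4452, 0.1809, 0.2311]
orientation: [[-0.926, -0.378, -0.0], [-0.378, 0.926, 0.0], [0.0, 0.0, -1.0]]
ft_force: [0.5, 0.3, -0.8]
finger_gap: 0.0853
grip_force: 0.0
```

Call:
{"name": "carry_out", "arguments": {
  "commands": [
    [-0.022,-0.073,0.08,0],
    [-0.022,-0.073,0.08,0],
    [-0.022,-0.073,0.08,0],
    [-0.022,-0.073,0.08,0],
    [-0.022,-0.073,0.08,0],
    [-0.022,-0.073,0.08,0],
    [-0.022,-0.073,0.08,0],
    [-0.022,-0.073,0.08,0],
    [-0.022,-0.073,0.08,0],
    [-0.022,-0.073,0.08,0]
  ]
}}

```text
time_s: 2.1
position: [0.4925, 0.1237, 0.1516]
orientation: [[-0.926, -0.379, 0.0], [-0.379, 0.926, 0.0], [-0.0, -0.0, -1.0]]
ft_force: [0.5, -0.0, 0.5]
finger_gap: 0.0856
grip_force: 0.0
```

Run:
```python
from h import *; from rig import observe,imaging; import pickle
st=observe(); f=imaging.grab_frame("wrist"); pickle.dump((st,f),open("wc.pkl","wb"))
print(st["position"],st["orientation"][:2,0]); print(-f["R"].T@f["t"],f["K"][0,0])
print("tcp px",proj(f,st["position"]),"grip",proj(f,[.493,.122,.014]))
cv2.imwrite("pics/w0.png",cv2.resize(f["color"][:,:,::-1],(800,600)))
```

```text
[0.49245662 0.12373444 0.15155923] [-0.92554726 -0.37863197]
[0.43017583 0.09794013 0.29470561] 307.5004636695147
tcp px [248.6909204  243.02492205] grip [246.47423085 179.56418117]
```

View pics/w0.png

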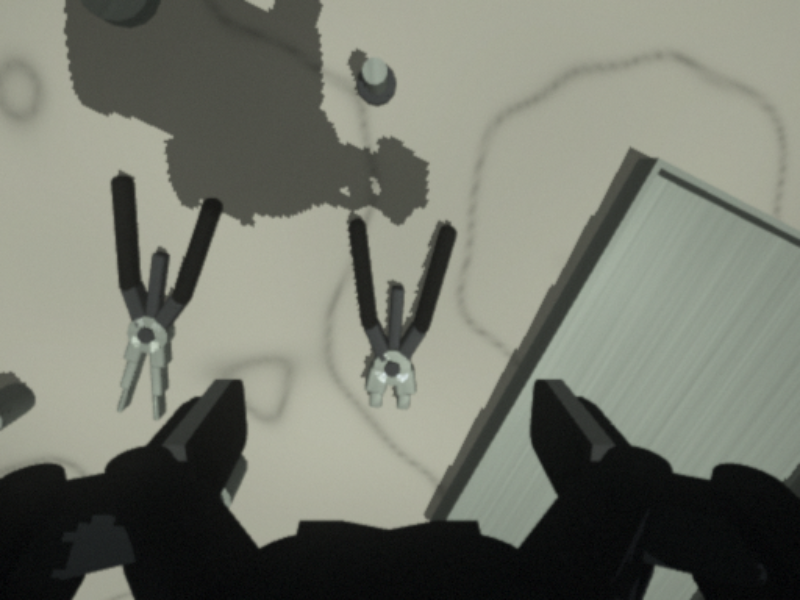

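The wrist view shows c with its pivot at (392,369) and handle ends at (357,219)/(447,231). It also shows b with its pivot at (147,335) and handle ends at (122,180)/(212,205).

Run:
```python
from h import *; import pickle
st,f=pickle.load(open("wc.pkl","rb"))
for n,q in dict(c=[(392,369),(357,219),(447,231)],b=[(147,335),(122,180),(212,205)]).items():
    w=[ray(f,np.array(u)*.64,.014)[:2] for u in q]
    m=(w[1]+w[2])/2; v=w[0]-m; L=np.linalg.norm(v); v/=L
    ang=np.degrees(np.arctan2(v[1],v[0]))
    for r in (.055,.045):
        g=w[0]-r*v; print(n,"piv",w[0].round(4),"L",L.round(3),"ang",ang.round(1),"grip",g.round(4),move(st,g,ang,.003))
```

```text
c piv [0.5446 0.1477] L 0.091 ang 18.6 grip [0.4925 0.1301] (array([-0.0024,  0.0059,  0.1486]), np.float64(3.6))
c piv [0.5446 0.1477] L 0.091 ang 18.6 grip [0.502  0.1333] (array([-0.0124,  0.0053,  0.1486]), np.float64(3.6))
b piv [ 0.5809 -0.0016] L 0.089 ang 7.0 grip [ 0.5264 -0.0083] (array([ 0.0186, -0.135 ,  0.1486]), np.float64(15.3))
b piv [ 0.5809 -0.0016] L 0.089 ang 7.0 grip [ 0.5363 -0.007 ] (array([ 0.009 , -0.1376,  0.1486]), np.float64(15.3))
```

Call:
{"name": "carry_out", "arguments": {
  "commands": [
    [-0.007,0.005,0.03,3.6],
    [-0.007,0.005,0.06,3.6],
    [-0.007,0.005,0.09,3.6],
    [-0.007,0.005,0.11,3.6],
    [-0.007,0.005,0.125,3.6],
    [-0.007,0.005,0.135,3.6],
    [-0.007,0.005,0.142,3.6],
    [-0.007,0.005,0.147,3.6],
    [-0.007,0.005,0.148,3.6],
    [-0.007,0.005,0.148,3.6]
  ]
}}

```text
time_s: 3.15
position: [0.4974, 0.1308, 0.0037]
orientation: [[-0.948, -0.319, 0.001], [-0.319, 0.948, -0.0], [-0.001, -0.0, -1.0]]
ft_force: [0.7, -0.1, 0.4]
finger_gap: 0.0854
grip_force: 0.0
```

Call:
{"name": "carry_out", "arguments": {
  "commands": [
    [0,0,0,0],
    [0,0,0,0],
    [0,0,0,0],
    [0,0,0,0],
    [0,0,0,0],
    [0,0,0,0],
    [0,0,0,0],
    [0,0,0,0],
    [0,0,0,0],
    [0,0,0,0]
  ],
  "gripper": -1,
  "newtons": 45
}}

```text
time_s: 4.15
position: [0.4977, 0.1308, 0.0047]
orientation: [[-0.948, -0.32, 0.001], [-0.32, 0.948, -0.0], [-0.001, -0.001, -1.0]]
ft_force: [-3.1, -0.9, 9.0]
finger_gap: 0.0483
grip_force: 43.8
```

Call:
{"name": "carry_out", "arguments": {
  "commands": [
    [0,0,-0.003,0],
    [0,0,-0.01,0],
    [0,0,-0.02,0],
    [0,0,-0.03,0],
    [0,0,-0.045,0],
    [0,0,-0.06,0],
    [0,0,-0.075,0],
    [0,0,-0.09,0],
    [0,0,-0.1,0],
    [0,0,-0.1,0]
  ],
  "newtons": 65
}}

```text
time_s: 5.15
position: [0.4984, 0.1309, 0.1054]
orientation: [[-0.948, -0.32, 0.004], [-0.32, 0.948, 0.0], [-0.004, -0.001, -1.0]]
ft_force: [-0.2, 0.3, -3.0]
finger_gap: 0.0461
grip_force: 66.0
```

Run:
```python
from h import *; from rig import observe,imaging
st=observe(); f=imaging.grab_frame("side"); print(st["finger_gap"],st["grip_force"],st["ft_force"])
cv2.imwrite("pics/s1.png",cv2.resize(f["color"][:,:,::-1],(800,600)))
print(move(st,(.49,.38),0,.1))
```

```text
0.046089843173865025 66.00572023540735 [-0.18231002  0.34977388 -2.95752099]
(array([-0.0716,  0.2388,  0.0053]), np.float64(18.6))
```

View pics/s1.png

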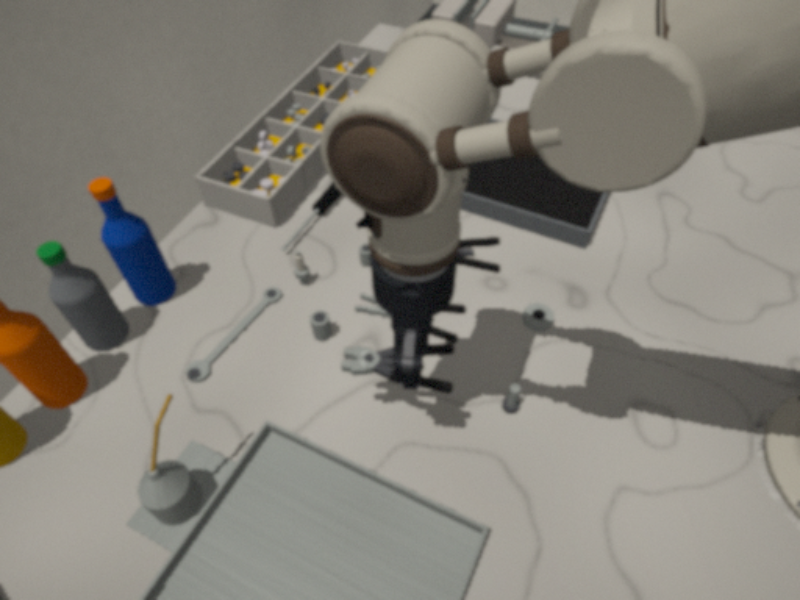

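The side view shows c held level at about (400,360). It still spans 46 mm at 66 N, so it is seized and goes to the repair tray.

Call:
{"name": "carry_out", "arguments": {
  "commands": [
    [-0.01,0.03,0,2],
    [-0.02,0.06,0,5],
    [-0.03,0.095,0,8],
    [-0.04,0.13,0,11],
    [-0.05,0.165,0,14],
    [-0.06,0.2,0,16.6],
    [-0.068,0.225,0,18.6],
    [-0.072,0.239,0.02,18.6],
    [-0.072,0.239,0.04,18.6],
    [-0.072,0.239,0.05,18.6]
  ]
}}

```text
time_s: 6.2
position: [0.4867, 0.3797, 0.0499]
orientation: [[-1.0, -0.001, -0.005], [-0.001, 1.0, -0.003], [0.005, -0.003, -1.0]]
ft_force: [-0.6, -0.4, -3.9]
finger_gap: 0.0456
grip_force: 66.4
```

Call:
{"name": "carry_out", "arguments": {
  "commands": [
    [0,0,0.015,0],
    [0,0,0.027,0],
    [0,0,0.035,0],
    [0,0,0.039,0],
    [0,0,0.042,0],
    [0,0,0.043,0],
    [0,0,0.043,0],
    [0,0,0.043,0],
    [0,0,0.043,0],
    [0,0,0.043,0]
  ]
}}

```text
time_s: 7.2
position: [0.4891, 0.3804, 0.0106]
orientation: [[-1.0, -0.001, 0.0], [-0.001, 1.0, 0.0], [-0.0, 0.0, -1.0]]
ft_force: [0.0, 0.6, -3.1]
finger_gap: 0.0455
grip_force: 66.4
```

Call:
{"name": "carry_out", "arguments": {
  "commands": [
    [0,0,0.002,0],
    [0,0,0.002,0],
    [0,0,0.002,0],
    [0,0,0.002,0],
    [0,0,0.002,0],
    [0,0,0,0],
    [0,0,-0.01,0],
    [0,0,-0.025,0],
    [0,0,-0.05,0],
    [0,0,-0.09,0]
  ],
  "gripper": 0.4
}}

```text
time_s: 8.2
position: [0.4875, 0.3795, 0.1003]
orientation: [[-1.0, -0.0, -0.003], [-0.0, 1.0, -0.002], [0.003, -0.002, -1.0]]
ft_force: [0.1, 0.3, 0.2]
finger_gap: 0.0595
grip_force: 0.0
```

Run:
```python
from h import *; from rig import observe
print(move(observe(),(.529,-.009),7.5,.15))
```

```text
(array([-0.0411, -0.3886, -0.0492]), np.float64(-7.5))
```

Call:
{"name": "carry_out", "arguments": {
  "commands": [
    [-0.041,-0.389,-0.02,-7.5],
    [-0.041,-0.389,-0.02,-7.5],
    [-0.041,-0.389,-0.02,-7.5],
    [-0.041,-0.389,-0.02,-7.5],
    [-0.041,-0.389,-0.02,-7.5],
    [-0.041,-0.389,-0.02,-7.5],
    [-0.041,-0.389,-0.02,-7.5],
    [-0.041,-0.389,-0.02,-7.5],
    [-0.041,-0.389,-0.02,-7.5],
    [-0.041,-0.389,-0.02,-7.5]
  ],
  "gripper": 1
}}

```text
time_s: 9.2
position: [0.5307, -0.0094, 0.1217]
orientation: [[-0.992, -0.129, 0.002], [-0.129, 0.992, -0.0], [-0.002, -0.0, -1.0]]
ft_force: [-0.5, 0.5, -0.5]
finger_gap: 0.0852
grip_force: 0.0
```

Run:
```python
from h import *; from rig import observe,imaging; import pickle
st=observe(); f=imaging.grab_frame("wrist"); pickle.dump((st,f),open("wb.pkl","wb"))
print(st["position"],move(st,(.529,-.009),7.5,.003))
cv2.imwrite("pics/w1.png",cv2.resize(f["color"][:,:,::-1],(800,600)))
```

```text
[ 0.53069347 -0.0094376   0.12172683] (array([0.0018, 0.0007, 0.1187]), np.float64(-0.1))
```

View pics/w1.png

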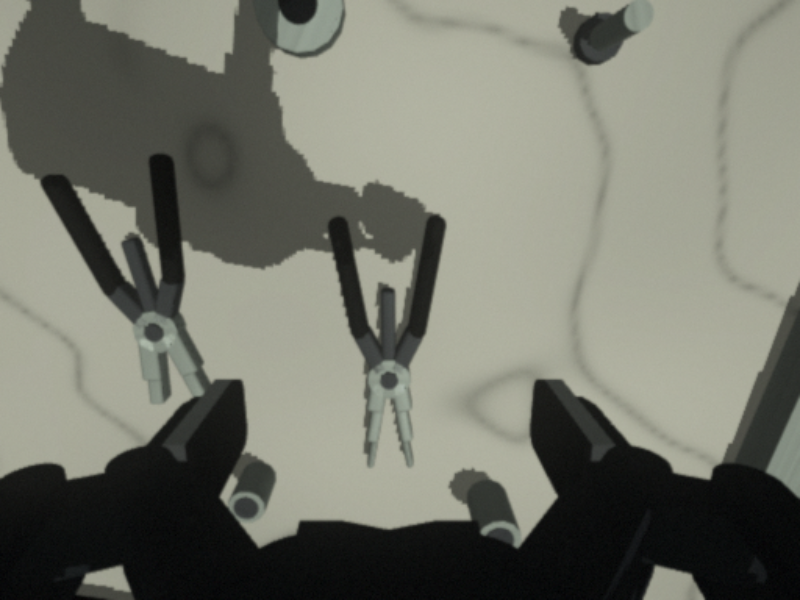

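The wrist view shows b centred between the fingers with its pivot at (389,379). a is at the left, pivot (153,332), handle ends (57,182)/(161,162).

Call:
{"name": "carry_out", "arguments": {
  "commands": [
    [0.002,0,0.03,0],
    [0.002,0,0.06,0],
    [0.002,0,0.08,0],
    [0.002,0,0.095,0],
    [0.002,0,0.105,0],
    [0.002,0,0.112,0],
    [0.002,0,0.116,0],
    [0.002,0,0.117,0],
    [0.002,0,0.117,0],
    [0.002,0,0.117,0]
  ]
}}

```text
time_s: 10.25
position: [0.5287, -0.0091, 0.004]
orientation: [[-0.991, -0.131, 0.001], [-0.131, 0.991, -0.0], [-0.001, -0.0, -1.0]]
ft_force: [0.0, 0.2, 0.4]
finger_gap: 0.0856
grip_force: 0.0
```

Call:
{"name": "carry_out", "arguments": {
  "commands": [
    [0,0,0,0],
    [0,0,0,0],
    [0,0,0,0],
    [0,0,0,0],
    [0,0,0,0],
    [0,0,0,0],
    [0,0,0,0],
    [0,0,0,0],
    [0,0,0,0],
    [0,0,0,0]
  ],
  "gripper": -1,
  "newtons": 45
}}

```text
time_s: 11.25
position: [0.5297, -0.0094, 0.0051]
orientation: [[-0.991, -0.131, 0.003], [-0.131, 0.991, -0.001], [-0.003, -0.001, -1.0]]
ft_force: [-2.1, 0.4, 8.4]
finger_gap: 0.0302
grip_force: 44.9
```

Run:
```python
from h import *; import pickle; from rig import observe
st,f=pickle.load(open("wb.pkl","rb"))
w=[ray(f,np.array(u)*.64,.014)[:2] for u in [(153,332),(57,182),(161,162)]]
m=(w[1]+w[2])/2; v=w[0]-m; L=np.linalg.norm(v); v/=L
print("a",w[0],L,np.degrees(np.arctan2(v[1],v[0])),w[0]-.052*v)
s=observe(); print(s["finger_gap"]); print("stock",move(s,(.48,-.39),0,.1),"repair",move(s,(.49,.31),0,.1))
```

```text
a [ 0.56916276 -0.13496683] 0.08606053438265085 14.563452054815466 [ 0.51883353 -0.14804234]
0.030175953191721856
stock (array([ 0.0989, -0.3709, -0.0947]), np.float64(7.5)) repair (array([-0.0028,  0.3217, -0.0953]), np.float64(7.5))
```

b closes to 30 mm, so it is free and goes to the stock tray.

Call:
{"name": "carry_out", "arguments": {
  "commands": [
    [0,0,-0.005,0],
    [0,0,-0.02,0],
    [0,0,-0.04,0],
    [0,0,-0.06,0],
    [0,0,-0.08,0],
    [0,0,-0.095,0],
    [0.01,-0.03,-0.1,0],
    [0.018,-0.065,-0.1,0],
    [0.026,-0.1,-0.1,0],
    [0.034,-0.135,-0.1,0]
  ],
  "newtons": 60
}}

```text
time_s: 12.25
position: [0.5115, -0.1482, 0.1039]
orientation: [[-0.991, -0.131, -0.0], [-0.131, 0.991, 0.0], [0.0, 0.0, -1.0]]
ft_force: [-0.0, -0.5, -2.8]
finger_gap: 0.0296
grip_force: 60.5
```

Call:
{"name": "carry_out", "arguments": {
  "commands": [
    [0.01,-0.035,0,1],
    [0.02,-0.07,0,2],
    [0.03,-0.105,0,4],
    [0.04,-0.14,0,5],
    [0.05,-0.175,0,6],
    [0.06,-0.21,0,7.5],
    [0.065,-0.231,0.01,7.5],
    [0.065,-0.231,0.03,7.5],
    [0.065,-0.231,0.05,7.5],
    [0.065,-0.231,0.055,7.5]
  ]
}}

```text
time_s: 13.25
position: [0.4762, -0.3829, 0.0458]
orientation: [[-1.0, -0.0, -0.004], [-0.0, 1.0, 0.005], [0.004, 0.005, -1.0]]
ft_force: [-0.3, 0.6, -3.7]
finger_gap: 0.0296
grip_force: 60.5
```

Call:
{"name": "carry_out", "arguments": {
  "commands": [
    [0,0,0.012,0],
    [0,0,0.022,0],
    [0,0,0.028,0],
    [0,0,0.031,0],
    [0,0,0.033,0],
    [0,0,0.034,0],
    [0,0,0.034,0],
    [0,0,0.034,0],
    [0,0,0.034,0],
    [0,0,0.034,0]
  ]
}}

```text
time_s: 14.25
position: [0.4781, -0.3849, 0.0145]
orientation: [[-1.0, -0.001, 0.0], [-0.001, 1.0, -0.0], [-0.0, -0.0, -1.0]]
ft_force: [0.3, 0.2, -2.4]
finger_gap: 0.0296
grip_force: 60.5
```

Call:
{"name": "carry_out", "arguments": {
  "commands": [
    [0,0,0.002,0],
    [0,0,0.002,0],
    [0,0,0.002,0],
    [0,0,0.002,0],
    [0,0,0.002,0],
    [0,0,0.001,0],
    [0,0,-0.01,0],
    [0,0,-0.025,0],
    [0,0,-0.05,0],
    [0,0,-0.09,0]
  ],
  "gripper": 0.1
}}

```text
time_s: 15.25
position: [0.4769, -0.3836, 0.1044]
orientation: [[-1.0, -0.0, -0.002], [-0.0, 1.0, 0.003], [0.002, 0.003, -1.0]]
ft_force: [0.7, -0.5, 0.6]
finger_gap: 0.0472
grip_force: 0.0
```

Run:
```python
from h import *; from rig import observe
print(move(observe(),(.519,-.15),15,.12))
```

```text
(array([-0.0421,  0.2336, -0.0151]), np.float64(-15.0))
```

Call:
{"name": "carry_out", "arguments": {
  "commands": [
    [-0.042,0.234,0,-15],
    [-0.042,0.234,0,-15],
    [-0.042,0.234,0,-15],
    [-0.042,0.234,0,-15],
    [-0.042,0.234,0,-15],
    [-0.042,0.234,0,-15],
    [-0.042,0.234,0.01,-15],
    [-0.042,0.234,0.02,-15],
    [-0.042,0.234,0.03,-15],
    [-0.042,0.234,0.035,-15]
  ],
  "gripper": 1
}}

```text
time_s: 16.25
position: [0.5187, -0.1514, 0.0675]
orientation: [[-0.966, -0.258, -0.002], [-0.258, 0.966, 0.001], [0.002, 0.002, -1.0]]
ft_force: [0.3, 1.0, -0.4]
finger_gap: 0.0856
grip_force: 0.0
```

Call:
{"name": "carry_out", "arguments": {
  "commands": [
    [0,0,0.02,0],
    [0,0,0.035,0],
    [0,0,0.048,0],
    [0,0,0.057,0],
    [0,0,0.063,0],
    [0,0,0.066,0],
    [0,0,0.067,0],
    [0,0,0.067,0],
    [0,0,0.067,0],
    [0,0,0.067,0]
  ]
}}

```text
time_s: 17.25
position: [0.5202, -0.1509, 0.0028]
orientation: [[-0.966, -0.259, 0.001], [-0.259, 0.966, -0.0], [-0.001, -0.001, -1.0]]
ft_force: [-0.6, 0.5, 0.3]
finger_gap: 0.0855
grip_force: 0.0
```

Call:
{"name": "carry_out", "arguments": {
  "commands": [
    [0,0,0,0],
    [0,0,0,0],
    [0,0,0,0],
    [0,0,0,0],
    [0,0,0,0],
    [0,0,0,0],
    [0,0,0,0],
    [0,0,0,0],
    [0,0,0,0],
    [0,0,0,0]
  ],
  "gripper": -1,
  "newtons": 45
}}

```text
time_s: 18.25
position: [0.5209, -0.1514, 0.0037]
orientation: [[-0.966, -0.26, 0.002], [-0.26, 0.966, -0.001], [-0.001, -0.002, -1.0]]
ft_force: [-1.1, 0.3, 7.5]
finger_gap: 0.0306
grip_force: 44.5
```

Run:
```python
from h import *; from rig import observe
s=observe(); print("stock",move(s,(.48,-.31),0,.1),"repair",move(s,(.49,.295),0,.1))
```

```text
stock (array([ 0.0805, -0.1427, -0.0962]), np.float64(15.0)) repair (array([-0.0862,  0.439 , -0.097 ]), np.float64(15.0))
```

a closes to 31 mm, so it is also free and goes to the stock tray.

Call:
{"name": "carry_out", "arguments": {
  "commands": [
    [0,0,-0.005,0],
    [0,0,-0.02,0],
    [0,0,-0.04,0],
    [0,0,-0.06,0],
    [0,0,-0.08,0],
    [0,0,-0.095,0],
    [0.01,-0.02,-0.1,2],
    [0.03,-0.05,-0.1,6],
    [0.05,-0.085,-0.1,9],
    [0.065,-0.115,-0.1,12]
  ],
  "newtons": 60
}}

```text
time_s: 19.25
position: [0.4859, -0.28, 0.1027]
orientation: [[-0.999, -0.051, -0.0], [-0.051, 0.999, -0.0], [0.0, 0.0, -1.0]]
ft_force: [1.1, -0.2, -3.2]
finger_gap: 0.0299
grip_force: 59.8
```

Call:
{"name": "carry_out", "arguments": {
  "commands": [
    [0.008,-0.015,0,1.5],
    [0.015,-0.031,0,3],
    [0.015,-0.031,0.015,3],
    [0.015,-0.031,0.035,3],
    [0.015,-0.031,0.055,3],
    [0.015,-0.031,0.07,3],
    [0.015,-0.031,0.08,3],
    [0.015,-0.031,0.086,3],
    [0.015,-0.031,0.089,3],
    [0.015,-0.031,0.09,3]
  ]
}}

```text
time_s: 20.25
position: [0.4739, -0.3106, 0.0126]
orientation: [[-1.0, -0.001, 0.0], [-0.001, 1.0, -0.0], [-0.0, -0.0, -1.0]]
ft_force: [-0.7, -0.2, -3.1]
finger_gap: 0.0303
grip_force: 59.8
```

Call:
{"name": "carry_out", "arguments": {
  "commands": [
    [0,0,0.002,0],
    [0,0,0.002,0],
    [0,0,0.002,0],
    [0,0,0.002,0],
    [0,0,0.002,0],
    [0,0,0.001,0],
    [0,0,-0.01,0],
    [0,0,-0.025,0],
    [0,0,-0.05,0],
    [0,0,-0.09,0]
  ],
  "gripper": 0.1
}}

```text
time_s: 21.25
position: [0.4724, -0.3093, 0.1025]
orientation: [[-1.0, -0.0, -0.003], [-0.0, 1.0, 0.003], [0.003, 0.003, -1.0]]
ft_force: [0.6, -0.5, 0.2]
finger_gap: 0.0467
grip_force: 0.0
```

Call:
{"name": "carry_out", "arguments": {
  "commands": [
    [0.03,0.04,-0.03,0],
    [0.06,0.08,-0.05,0],
    [0.08,0.12,-0.07,0],
    [0.1,0.16,-0.08,0],
    [0.12,0.2,-0.08,0],
    [0.13,0.24,-0.08,0],
    [0.14,0.28,-0.08,0],
    [0.14,0.3,-0.08,0],
    [0.14,0.3,-0.08,0],
    [0.14,0.3,-0.08,0]
  ]
}}

```text
time_s: 22.25
position: [0.3338, -0.0108, 0.1833]
orientation: [[-1.0, -0.002, 0.002], [-0.002, 1.0, -0.001], [-0.002, -0.001, -1.0]]
ft_force: [-0.3, 0.0, -0.1]
finger_gap: 0.0469
grip_force: 0.0
```

Run:
```python
from h import *; from rig import observe,imaging
f=imaging.grab_frame("scene")
cv2.imwrite("pics/end.png",cv2.resize(f["color"][:,:,::-1],(800,600)))
```

```text
(no output)
```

View pics/end.png

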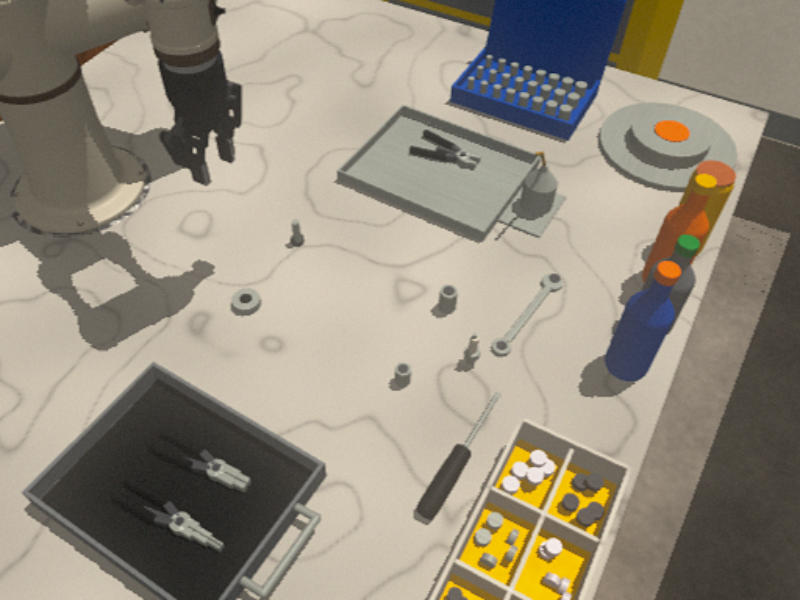

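The view shows c in the repair tray at (445,150), and a (215,468) and b (180,520) lying closed and flat in the stock tray. Nothing else has moved.

```bash
python3 -c "
from rig import env
print(env.job_done())"
```

```text
the job is handed in; nothing more can be done
None
```

The job is handed in: pliers a and b moved freely and lie closed in the stock tray, and c was seized and lies in the repair tray; the last camera view showed nothing else moved, but no verdict came back.

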